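Fetch the capping chuck from behind the jar and bottle

ROBOT

A 7-joint arm with a two-finger parallel gripper is mounted at the origin on a cart in front of the work surface, level with it; the furniture and walls round the work are solid. World frame = base frame: x ahead of the robot, y to its left, z up, the work surface at z = 0. Lengths are in mm, angles in rad, forces in N, time in s.
With the tool pointing down it reaches from about 425 to 925 mm from the base axis. Payload 6.8 kg.
Tool frame: the origin (TCP) lies at the very end of the fingers, on their centre line; the grasp point (between the pads) lies 19 mm behind it; z points along the fingers, y is the line along which they close (so a half turn about z gives the same grasp; the last joint's range is limited). The gripper opens to 88 mm and grips with 3 to 60 N. Pads are 20 mm wide; open, the fingers measure 115 mm over their backs; the gripper's body (75 mm by 178 mm) begins 61 mm behind the grasp point.
Start: joints at [-1.392, 0.477, 0.022, 1.555, -0.011, 1.109, -0.083], TCP at [190.943, 647.448, 222.664] pointing down, gripper open.
Joint ranges: [-2.96, 2.96], [-0.34, 2.1], [-1.41, 1.46], [0.24, 2.44], [-1.37, 4.51], [0.17, 1.92], [-2.96, 2.96]. Speed limits (rad/s): [2.39, 2.39, 3.14, 3.14, 3.14, 3.14, 3.14].

INTERFACE

Orientations are given as a rotation vector (axis times angle).
In Python, from cell import * gives the robot as it stands. The module is installed in compiled form; this text tells all that it offers.
- The arm moves only by the shell command python3 -m crank 'ROWS' [FORCE]. ROWS is JSON, a list of rows, each an object of numbers: "x", "y", "z": the shift along the tool's x, y, z in m; "roll": the turn about the tool's z in rad; "jaw": the closure, from -1 (fully open) to 1 (shut). In form: [{"x": .., "y": .., "z": .., "roll": .., "jaw": ..}, ...]. A call has 1 to 8 rows; each row is the pose to reach, as a shift and turn from the pose commanded when the call began, along the tool's axes at that moment; what a row does not reach only later rows make up. A row lasts 1/12 s, in which the tool goes at most 41.7 mm and 7.16 degrees, less where a joint would pass 70% of its speed; a pose out of reach is approached as far as the arm can. A call with a gripper value outside its range is refused whole. The fingers move at their own pace and stop on an object; FORCE is the grip in N (left out, the last holds). Time passes only in rows, so rows that repeat a pose let the fingers close. It gives the time, the measured TCP pose, the force, the opening and the grip force at its end, in the units of the state.
- sense(): the state, without advancing time (a new reading comes with each control period).
- get_image(name): name is "side" or "top"; returns the picture (400x640x3 uint8, red, green, blue); there is no depth.
- camera_info(name): a dict with "fx", "fy", "cx", "cy" (pixels), "xyz" and "attitude" of the camera in the world. Camera axes: x right, y down, z forward; pixel columns grow to the right and rows downward; lengths in mm; the calibration is good to about 2 mm. A picture is of the moment at which its call begins. camera_info takes no time and is no camera call.
- sign_off(): hands the job in; it is judged then, once.
The state is a dict: "clock": time; "joints": joint angles; "qvel": joint speeds; "joint_efforts": joint torques, N m; "position": TCP position; "ee_rot": TCP orientation; "wrist_force": force on the tool from outside, world axes, zero at the start; "moment": the same for the moment, N m; "width": opening from 0.0 (shut) to 1.0 (fully open); "gripper_force": force on a finger pad.
Only numpy, scipy, OpenCV 4.12 (cv2) and the standard library are available. Lean on these libraries where they do the work, as an engineer would, in place of code of your own. Each camera call takes 0.05 s, during which the arm holds its last target. There are 200 camera calls.

TASK

The red capping chuck stands in the walled bay at the back of the white rack, behind the jar and the amber bottle. Clear the jar and the bottle out of the way onto the blue side tray, then take the chuck and stand it inside the round brass nest, and only then put the jar and the bottle back in the rack, each at the very place where it stood. Keep the jar and bottle upright and leave the screwdriver, tweezers and dropper alone.

Things in the scene. Friction and masses are not known exactly. Their poses are not given: they have to be found in the camera images.
- jar_mid (a point): Clear round jar with a white screw lid and red rings inside, 62 mm across, 68 mm high, 0.14 kg, loose, standing in the rack. Point: its centre, 34 mm above its underside; z up its axis. Best taken across the lane, 15 to 50 mm above its underside.
- bottle_mid (a point): Amber glass bottle without a cap, 33 mm across, 79 mm high (body straight up to about 50 mm, narrower neck above), 0.07 kg, loose, standing in the rack (the only bottle there; the others on the bench behind are not part of the job). Point: its centre, 39.5 mm above its underside; z up its axis.
- chuck_mid (a point): Red round capping chuck, 43 mm across, 31 mm high, 0.06 kg, loose, standing in the bay of the rack with about 11 mm to each side wall and 28 mm behind: take it with one finger in front and one behind, along the rack's x. Point: its centre, 15.5 mm above its underside; z up its axis.
- rack: Fixed white rack, a single-file lane 214 x 86 mm, floor 6 mm above the bench. Origin on the bench under the lane's centre line; x along it from open front to back, z up. Places at x = +55 mm (bay, chuck), -2 and -62 mm (yellow rings; jar and bottle, either way round). Bay only: side walls, inner faces y = +-33 mm, x 32 to 110, top 42 mm above the bench; back wall, inner face x = 105, top 36.
- side_tray: Fixed blue tray, 190 mm (x) by 130 mm (y) outside, floor 4 mm above the bench, rim 4 mm wide and 12 mm above the bench. Origin: centre of its underside, x along its length, z up. Jar and bottle may stand anywhere on its floor, clear of the rim.
- nest: Fixed round nest: brass ring, inner diameter 62 mm, outer 74 mm, rim 10 mm above the bench, inner floor 5 mm above the bench, on a dark steel flange 100 mm across and 3 mm thick. Origin: centre of its underside, z up.
- screwdriver: Blue-handled screwdriver lying on the bench near the robot, 198 mm long and 28 mm thick; origin at the centre of its underside, y along it. A bystander.
- tweezers: Steel tweezers lying on the bench, 128 mm long and 10 mm high; origin at the centre of its underside, y along it. A bystander.
- dropper: White dropper lying on the bench, 105 mm long and 22 mm thick; origin at the centre of its underside, y along it. A bystander.

How it is judged (in metres and radians):
On the way, in this order (a step that is already met when the one before it is completed fails the run):
1. the jar and the bottle both stand upright and released on the side tray, the chuck still in its bay (x of jar_mid in the frame of side_tray between -0.08 and 0.08 m and y of jar_mid in the frame of side_tray between -0.05 and 0.05 m and z of jar_mid in the frame of side_tray between 0.03 and 0.048 m and angle between each of jar_mid, bottle_mid's own z axis and vertical below 0.12 rad and x of bottle_mid in the frame of side_tray between -0.08 and 0.08 m and y of bottle_mid in the frame of side_tray between -0.05 and 0.05 m and z of bottle_mid in the frame of side_tray between 0.0355 and 0.0535 m and contact force between each of jar, bottle and the fingers below 0.05 N and distance of chuck_mid from where it was at the start of the episode below 0.02 m), for 0.2 s.
2. the chuck stands upright and released in the nest, jar and bottle still on the side tray (horizontal distance between chuck_mid and nest below 0.011 m and z of chuck_mid in the frame of nest below 0.026 m and angle between each of chuck_mid, jar_mid, bottle_mid's own z axis and vertical below 0.12 rad and contact force between chuck and the fingers below 0.05 N and x of jar_mid in the frame of side_tray between -0.08 and 0.08 m and y of jar_mid in the frame of side_tray between -0.05 and 0.05 m and z of jar_mid in the frame of side_tray between 0.03 and 0.048 m and x of bottle_mid in the frame of side_tray between -0.08 and 0.08 m and y of bottle_mid in the frame of side_tray between -0.05 and 0.05 m and z of bottle_mid in the frame of side_tray between 0.0355 and 0.0535 m), for 0.2 s.
At the end, for the whole second after the job is handed in: The chuck stands flat (within 0.12 rad) on the nest's floor inside the ring, centre within 11 mm of the nest's; the jar and the bottle stand upright (within 0.12 rad) in the rack, each within 15 mm of where it stood at the start; all released and at rest (horizontal distance between chuck_mid and nest below 0.011 m and z of chuck_mid in the frame of nest below 0.026 m and angle between each of chuck_mid, jar_mid, bottle_mid's own z axis and vertical below 0.12 rad and distance of each of jar_mid, bottle_mid from where it was at the start of the episode below 0.015 m and contact force between each of jar, bottle, chuck and the fingers below 0.05 N and linear speed of each of jar, bottle, chuck below 0.02 m/s); the robot touches nothing.
It fails at once if the jar or the bottle is tipped by more than 0.6 rad (angle between any of jar_mid, bottle_mid's own z axis and vertical above 0.6 rad).
It fails at once if the screwdriver, tweezers or dropper is moved by more than 25 mm (distance of any of screwdriver, tweezers, dropper from where it was at the start of the episode above 0.025 m).
It also fails if it takes over 128 s, if anything falls off the work surface, if the arm or the gripper's body presses on something with over 40 N, if the wrist force passes 120 N, or if a joint passes its speed limit or range.

## Working session

There is one attempt and no reset: what is moved stays moved. The work goes in short steps, Python scripts to look and compute and a shell command to move; the robot and the scene stay as the last step left them, time stands still between calls to the robot, and variables do not carry over. Pictures are saved under pics/ and viewed, at most 14 in all, crops included, and the job is handed in when it is done.

```bash
mkdir -p pics; python3 - <<'E'
from cell import *
import cv2
for n in("side","top"):
    print(n,camera_info(n)); cv2.imwrite(f"pics/{n}0.png",get_image(n)[:,:,::-1])
s=sense();print(s)
E
```

```text
side {'fx': 407.7796559335731, 'fy': 407.7796559335731, 'cx': 321.04945924480626, 'cy': 199.6018266141832, 'xyz': array([397.37735277, 684.60492419, 723.69231782]), 'attitude': array([-0.25879498,  2.80440109, -1.23457444])}
top {'fx': 456.5414073868679, 'fy': 456.5414073868679, 'cx': 317.26007013949004, 'cy': 213.79189417630593, 'xyz': array([ 300.37895388,  -76.47802255, 1137.70007861]), 'attitude': array([-2.0877332 ,  2.12110527, -0.23880438])}
{'clock': 0.1, 'joints': array([-1.39210245,  0.47770241,  0.02232869,  1.5563234 , -0.01146683,
        1.10928509, -0.08310364]), 'qvel': array([-1.13211961e-03, -1.83708990e-03,  1.24732179e-03, -2.14792430e-03,
        1.02351653e-05,  3.95112064e-04,  5.40103213e-04]), 'joint_efforts': array([ 4.37832947e-03, -5.84091890e+01,  1.54037073e+00, -2.73313522e+01,
       -5.41656010e-02,  1.30626801e-02,  7.07354866e-05]), 'position': array([190.80478825, 646.92124255, 221.80107938]), 'ee_rot': array([-4.48871227e-01, -3.10926790e+00,  2.49375088e-03]), 'wrist_force': array([0.58305735, 0.71094345, 0.09149143]), 'moment': array([-0.02162059, -0.00155191, -0.0179721 ]), 'gripper_force': 0.0, 'width': 1.0047322384917445}
```

View pics/side0.png

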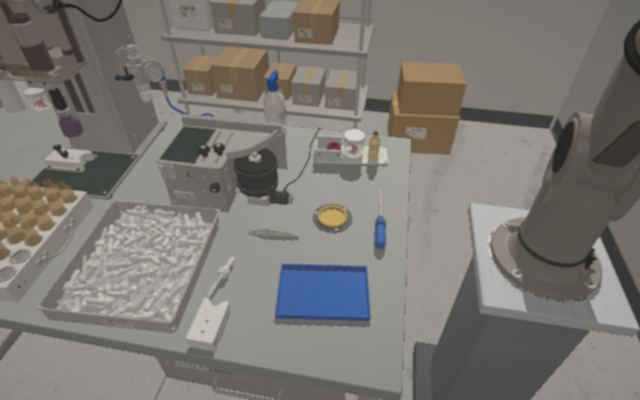

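View pics/top0.png

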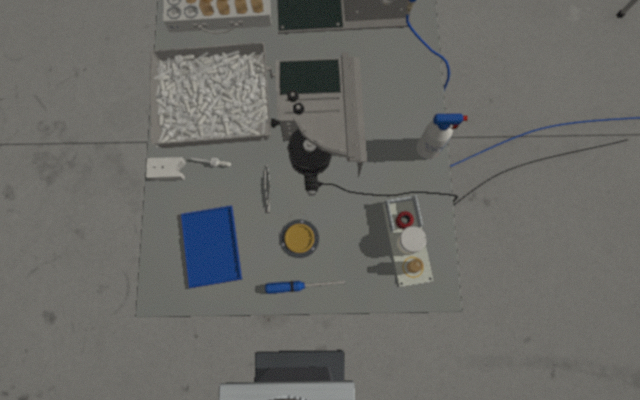

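The side view shows the rack at about (350,150), the nest at (332,217), the tray at (323,292) and the screwdriver at (380,232). The top view shows the chuck at (404,219), jar at (411,239), bottle at (415,265), nest at (299,237) and tray at (210,246). So the bottle is in front and the jar in the middle.

```bash
cat > h.py <<'E'
import numpy as np, cv2
from cell import *
from scipy.spatial.transform import Rotation as R
def ray(n,u,v,z):
    c=camera_info(n); d=R.from_rotvec(c["attitude"]).apply([(u-c["cx"])/c["fx"],(v-c["cy"])/c["fy"],1])
    o=np.array(c["xyz"]); return o+d*(z-o[2])/d[2]
def proj(n,p):
    c=camera_info(n); q=R.from_rotvec(c["attitude"]).inv().apply(np.array(p)-c["xyz"])
    return c["fx"]*q[0]/q[2]+c["cx"],c["fy"]*q[1]/q[2]+c["cy"]
def hsv(im): return cv2.cvtColor(im,cv2.COLOR_RGB2HSV)
def blobs(m,amin=15):
    cs,_=cv2.findContours(m.astype(np.uint8),cv2.RETR_EXTERNAL,cv2.CHAIN_APPROX_NONE)
    return sorted([c for c in cs if cv2.contourArea(c)>=amin],key=cv2.contourArea,reverse=True)
E
python3 - <<'E'
from h import *
t=cv2.imread("pics/top0.png");s=cv2.imread("pics/side0.png")
a=cv2.resize(t[185:295,375:445],None,fx=5,fy=5,interpolation=cv2.INTER_CUBIC)
b=cv2.resize(s[125:170,305:395],None,fx=5,fy=5,interpolation=cv2.INTER_CUBIC)
o=np.zeros((550,800,3),np.uint8);o[:550,:350]=a;o[:225,350:800]=b
o[240:500,360:780]=cv2.resize(s[200:239+26,295:400],None,fx=4,fy=4)[:260,:420]
cv2.imwrite("pics/c0.png",o)
H=hsv(t[:,:,::-1].copy())
h,S,V=H[...,0],H[...,1],H[...,2]
for nm,m,z in(("blue",(abs(h.astype(int)-115)<12)&(S>150),12),("brass",(abs(h.astype(int)-21)<7)&(S>120),8),("red",((h<8)|(h>170))&(S>110),37)):
    for c in blobs(m)[:4]:
        r=cv2.minAreaRect(c);print(nm,cv2.contourArea(c),np.round(r[0],1),np.round(r[1],1),round(r[2]),ray("top",*r[0],z).round(1))
        if nm!="red":print([ray("top",*p,z).round(0)[:2].tolist() for p in cv2.boxPoints(r)])
E
```

```text
blue 3645.5 [210.2 246.5] [74.7 52.2] 83 [476.8 185.9  12. ]
[[564.0, 266.0], [579.0, 136.0], [392.0, 108.0], [378.0, 234.0]]
blue 244.5 [447.7 121.1] [13.5 27.2] 87 [ 802.5 -431.4   12. ]
[[820.0, -396.0], [823.0, -468.0], [785.0, -467.0], [782.0, -395.0]]
blue 180.5 [278.  287.5] [ 9. 24.] 90 [373.2  17.1  12. ]
[[385.0, 46.0], [384.0, -12.0], [362.0, -12.0], [363.0, 46.0]]
blue 61.0 [298. 286.] [ 8. 10.] 90 [376.  -31.7  12. ]
[[386.0, -20.0], [386.0, -44.0], [366.0, -44.0], [367.0, -19.0]]
brass 630.0 [299. 238.] [28. 28.] 90 [495.4 -34.8   8. ]
[[532.0, 0.0], [531.0, -70.0], [460.0, -69.0], [461.0, 0.0]]
red 190.5 [404.1 219.2] [14.8 17. ] 63 [ 533.3 -295.4   37. ]
```

View pics/c0.png

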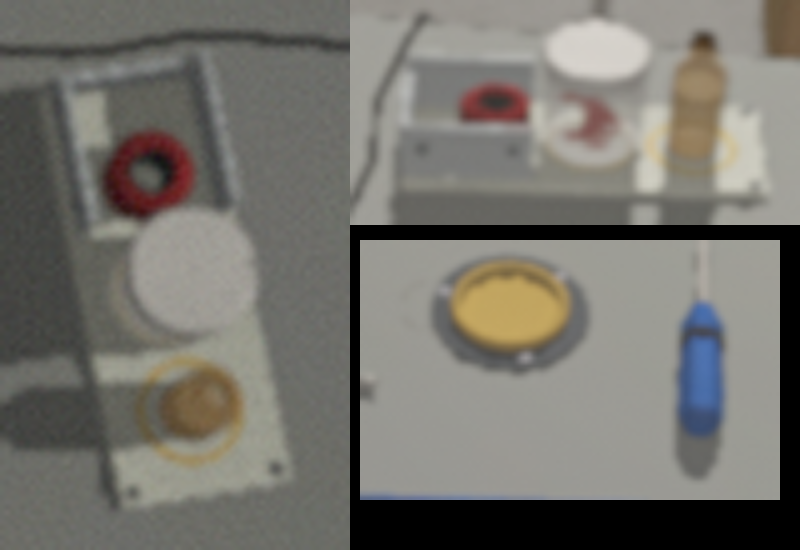

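The crop shows the chuck top at (405,220), jar lid at (413.8,239) and bottle ring at (413.2,267.2) in the top image. In the side image they are at (334,145.8), (354.4,135) and (373,154.2).

```bash
python3 - <<'E'
from h import *
for nm,t,s,z in(("chuck",(404.6,219.5),(334,145.8),37),("jar",(413.8,239),(354.4,135),74),("ring",(413.2,267.2),(373,154.2),6),("bottletop",(415.6,266),(375.4,133.2),85),("nest",(299,238),(332,217),10),("c1",(398.2,286),None,6),("c2",(433.4,280.6),(458,164),6),("bk1",(387,201),None,36),("bk2",(416,195),None,42)):
    print(nm,ray("top",*t,z).round(1)[:2],ray("side",*s,z).round(1)[:2] if s else "")
# tray in side, and white lid blob fit
s=cv2.imread("pics/side0.png")[:,:,::-1].copy();H=hsv(s);h,S=H[...,0].astype(int),H[...,1]
for c in blobs((abs(h-115)<12)&(S>150)):
    r=cv2.boxPoints(cv2.minAreaRect(c));print("blue",cv2.contourArea(c),[ray("side",*p,12).round(0)[:2].tolist() for p in r])
print("start",R.from_rotvec(sense()["ee_rot"]).as_matrix().round(3))
E
```

```text
chuck [ 532.5 -296.6] [ 532.3 -288.1]
jar [ 477.3 -308.1] [ 476.2 -299.4]
ring [ 418. -317.] [ 417.9 -311.4]
bottletop [ 412.5 -305.9] [ 417.7 -303.1]
nest [495.  -34.9] [494.6 -24.4]
c1 [ 372.5 -277.3] 
c2 [ 384.3 -364.7] [ 172.2 -310.2]
bk1 [ 580.5 -255.7] 
bk2 [ 593.2 -327.5] 
blue 2085.0 [[558.0, 266.0], [580.0, 175.0], [403.0, 148.0], [395.0, 241.0]]
blue 96.5 [[867.0, -759.0], [836.0, -765.0], [802.0, -639.0], [831.0, -633.0]]
start [[-0.959  0.283 -0.   ]
 [ 0.283  0.959 -0.002]
 [-0.    -0.002 -1.   ]]
```

```bash
python3 -m crank '[{"x":-0.0375,"y":-0.015,"z":0,"roll":-0.06,"jaw":-1},{"x":-0.075,"y":-0.03,"z":0,"roll":-0.12,"jaw":-1},{"x":-0.1125,"y":-0.045,"z":0,"roll":-0.18,"jaw":-1},{"x":-0.15,"y":-0.06,"z":0,"roll":-0.24,"jaw":-1},{"x":-0.1875,"y":-0.075,"z":0,"roll":-0.3,"jaw":-1},{"x":-0.225,"y":-0.09,"z":0,"roll":-0.36,"jaw":-1},{"x":-0.2625,"y":-0.105,"z":0,"roll":-0.42,"jaw":-1},{"x":-0.3,"y":-0.12,"z":0,"roll":-0.464,"jaw":-1}]'; cat >> h.py <<'E'
def go(x,y,z,ang=None):
    "print the tool-frame shift to world TCP target and roll so tool y has world angle ang (deg, mod 180)"
    s=sense();M=R.from_rotvec(s["ee_rot"]).as_matrix();p=s["position"]
    a=np.degrees(np.arctan2(M[1,1],M[0,1]))
    d=M.T@(np.array([x,y,z])-p)
    r=None if ang is None else round(float(np.radians((a-ang+90)%180-90)),3)
    print("at",p.round(1),"ang",round(float(a),1),"t",round(float(s["clock"]),1),"shift m",(d/1000).round(4),"roll",r,"w",round(float(s["width"]),3))
E
python3 -c "
from h import *
go(540,120,220,100.2)"
```

```text
clock: 0.77
position: [445.9, 445.7, 222.4]
ee_rot: [0.283, -3.128, 0.001]
wrist_force: [0.2, 1.6, -1.1]
width: 1.0
gripper_force: 0.0
at [445.9 445.7 222.4] ang 100.3 t 0.8 shift m [-0.0342 -0.3373  0.0025] roll 0.002 w 1.0
```

```bash
python3 -m crank '[{"x":-0.004,"y":-0.04,"jaw":-1,"z":0,"roll":0},{"x":-0.008,"y":-0.08,"jaw":-1,"z":0,"roll":0},{"x":-0.012,"y":-0.12,"jaw":-1,"z":0,"roll":0},{"x":-0.016,"y":-0.16,"jaw":-1,"z":0,"roll":0},{"x":-0.02,"y":-0.2,"jaw":-1,"z":0,"roll":0},{"x":-0.024,"y":-0.24,"jaw":-1,"z":0,"roll":0},{"x":-0.028,"y":-0.28,"jaw":-1,"z":0,"roll":0},{"x":-0.03,"y":-0.32,"jaw":-1,"z":0,"roll":0}]'
python3 -m crank '[{"x":0.02,"y":-0.035,"jaw":-1,"z":0,"roll":0},{"x":0.04,"y":-0.07,"jaw":-1,"z":0,"roll":0},{"x":0.06,"y":-0.105,"jaw":-1,"z":0,"roll":0},{"x":0.08,"y":-0.14,"jaw":-1,"z":0,"roll":0},{"x":0.1,"y":-0.175,"jaw":-1,"z":0,"roll":0},{"x":0.12,"y":-0.21,"jaw":-1,"z":0,"roll":0},{"x":0.14,"y":-0.245,"jaw":-1,"z":0,"roll":0},{"x":0.16,"y":-0.28,"jaw":-1,"z":0,"roll":0}]'
python3 -c "
from h import *
go(416,-311,140,100.2)"
```

```text
clock: 1.43
position: [530.8, 135.8, 222.5]
ee_rot: [0.278, -3.129, 0.0]
wrist_force: [1.2, 0.2, 0.2]
width: 0.997
gripper_force: 0.0
clock: 2.1
position: [421.2, -167.6, 222.6]
ee_rot: [-0.278, 3.129, 0.0]
wrist_force: [0.7, 0.2, -0.1]
width: 0.998
gripper_force: 0.0
at [ 421.2 -167.6  222.6] ang 100.2 t 2.1 shift m [ 0.0304 -0.1403  0.0826] roll -0.001 w 0.998
```

```bash
python3 -m crank '[{"x":0.008,"y":-0.035,"jaw":-1,"z":0.02,"roll":0},{"x":0.015,"y":-0.07,"jaw":-1,"z":0.04,"roll":0},{"x":0.023,"y":-0.105,"jaw":-1,"z":0.06,"roll":0},{"x":0.03,"y":-0.14,"jaw":-1,"z":0.083,"roll":0},{"x":0.03,"y":-0.14,"jaw":-1,"z":0.083,"roll":0},{"x":0.03,"y":-0.14,"jaw":-1,"z":0.083,"roll":0}]'
python3 - <<'E'
from h import *
t=get_image("top")[:,:,::-1];s=get_image("side")[:,:,::-1]
go(416,-311,140,100.2)
o=np.zeros((500,800,3),np.uint8)
o[:500,:400]=cv2.resize(t[190:290,370:450],None,fx=5,fy=5,interpolation=cv2.INTER_CUBIC)
o[:400,400:]=cv2.resize(s[95:175,320:400],None,fx=5,fy=5,interpolation=cv2.INTER_CUBIC)
cv2.imwrite("pics/c1.png",o)
p=sense()["position"];M=R.from_rotvec(sense()["ee_rot"]).as_matrix()
for k in(-44,44,-57.5,57.5):
  q=p+M[:,1]*k
  u=proj("top",q);v=proj("side",q);print(k,[round((u[0]-370)*5),round((u[1]-190)*5)],[round((v[0]-320)*5+400),round((v[1]-95)*5)])
E
```

```text
clock: 2.6
position: [415.8, -310.5, 138.0]
ee_rot: [0.271, -3.126, -0.001]
wrist_force: [-0.2, 0.5, 0.1]
width: 1.001
gripper_force: 0.0
at [ 417.8 -308.3  139.6] ang 100.2 t 2.7 shift m [ 0.0022 -0.0024 -0.0004] roll -0.0 w 1.003
-44 [356, 335] [680, 61]
44 [161, 373] [696, 145]
-57.5 [386, 329] [677, 49]
57.5 [131, 379] [698, 158]
```

View pics/c1.png

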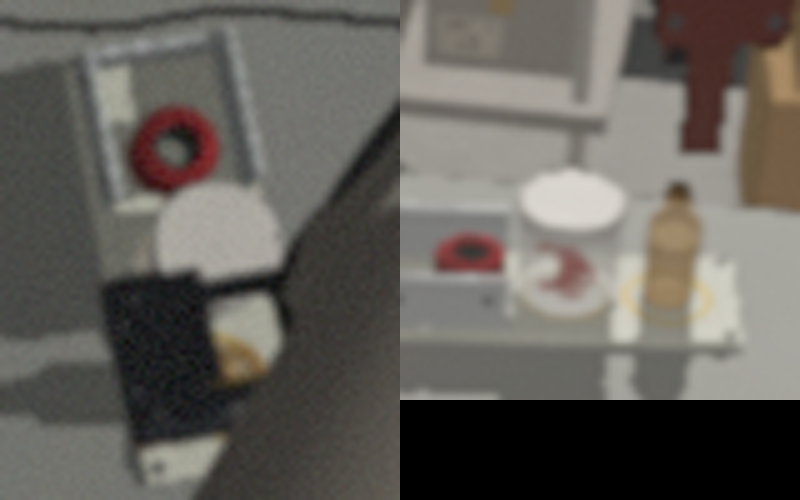

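Side view: fingertip at crop (702,152) against a predicted (697,152), so the side camera agrees within about 2 mm. The bottle is centred in its ring at crop (667,297). Descending.

```bash
python3 -m crank '[{"x":0,"y":-0.002,"z":0.02,"roll":0,"jaw":-1},{"x":0,"y":-0.003,"z":0.04,"roll":0,"jaw":-1},{"x":0,"y":-0.003,"z":0.06,"roll":0,"jaw":-1},{"x":0,"y":-0.003,"z":0.08,"roll":0,"jaw":-1},{"x":0,"y":-0.003,"z":0.1,"roll":0,"jaw":-1},{"x":0,"y":-0.003,"z":0.117,"roll":0,"jaw":-1},{"x":0,"y":-0.003,"z":0.117,"roll":0,"jaw":-1},{"x":0,"y":-0.003,"z":0.117,"roll":0,"jaw":-1}]'
python3 -m crank '[{"x":0,"y":0,"z":0,"roll":0,"jaw":-0.5},{"x":0,"y":0,"z":0,"roll":0,"jaw":-0.3},{"x":0,"y":0,"z":0,"roll":0,"jaw":-0.1},{"x":0,"y":0,"z":0,"roll":0,"jaw":0.1},{"x":0,"y":0,"z":0,"roll":0,"jaw":0.2},{"x":0,"y":0,"z":0,"roll":0,"jaw":0.3},{"x":0,"y":0,"z":0,"roll":0,"jaw":0.5},{"x":0,"y":0,"z":0,"roll":0,"jaw":0.5}]' 15
python3 -m crank '[{"x":0,"y":0,"z":0,"roll":0,"jaw":0.7},{"x":0,"y":0,"z":0,"roll":0,"jaw":0.7},{"x":0,"y":0,"z":0,"roll":0,"jaw":0.7},{"x":0,"y":0,"z":0,"roll":0,"jaw":0.7}]' 15
python3 -c "
from h import *
go(418,-311,22,100.2)"
```

```text
clock: 3.37
position: [418.8, -310.6, 23.2]
ee_rot: [-0.281, 3.129, 0.001]
wrist_force: [-0.6, -0.2, 0.4]
width: 0.996
gripper_force: 0.0
clock: 4.03
position: [418.2, -312.1, 22.7]
ee_rot: [0.278, -3.129, -0.0]
wrist_force: [-0.1, 0.7, 0.0]
width: 0.433
gripper_force: 0.0
clock: 4.37
position: [418.2, -312.2, 22.7]
ee_rot: [-0.278, 3.129, -0.0]
wrist_force: [-1.0, 0.5, 1.8]
width: 0.37
gripper_force: 14.8
at [ 418.2 -312.2   22.7] ang 100.1 t 4.4 shift m [0.     0.0013 0.0007] roll -0.001 w 0.37
```

```bash
python3 -m crank '[{"x":0,"y":0,"z":-0.01,"roll":0,"jaw":0.7},{"x":0,"y":0,"z":-0.03,"roll":0,"jaw":0.7},{"x":0,"y":0,"z":-0.055,"roll":0,"jaw":0.7},{"x":0,"y":0,"z":-0.08,"roll":0,"jaw":0.7},{"x":0,"y":0,"z":-0.105,"roll":0,"jaw":0.7},{"x":0,"y":0,"z":-0.12,"roll":0,"jaw":0.7}]' 
python3 -m crank '[{"x":-0.008,"y":0.015,"z":0,"roll":0,"jaw":0.7},{"x":-0.024,"y":0.045,"z":0,"roll":0,"jaw":0.7},{"x":-0.044,"y":0.082,"z":0,"roll":0,"jaw":0.7},{"x":-0.064,"y":0.119,"z":0,"roll":0,"jaw":0.7},{"x":-0.084,"y":0.156,"z":0,"roll":0,"jaw":0.7},{"x":-0.104,"y":0.193,"z":0,"roll":0,"jaw":0.7},{"x":-0.12,"y":0.22,"z":0,"roll":0,"jaw":0.7},{"x":-0.125,"y":0.233,"z":0,"roll":0,"jaw":0.7}]'
python3 -m crank '[{"x":0.001,"y":0.015,"z":0,"roll":0,"jaw":0.7},{"x":0.003,"y":0.045,"z":0,"roll":0,"jaw":0.7},{"x":0.005,"y":0.085,"z":0,"roll":0,"jaw":0.7},{"x":0.008,"y":0.125,"z":0,"roll":0,"jaw":0.7},{"x":0.011,"y":0.165,"z":0,"roll":0,"jaw":0.7},{"x":0.014,"y":0.205,"z":0,"roll":0,"jaw":0.7},{"x":0.017,"y":0.24,"z":0,"roll":0,"jaw":0.7},{"x":0.017,"y":0.254,"z":0,"roll":0,"jaw":0.7}]'
python3 - <<'E'
from h import *
go(438,187,22,100.2)
t=get_image("top")[:,:,::-1];s=get_image("side")[:,:,::-1]
o=np.zeros((480,800,3),np.uint8)
o[:480,:320]=cv2.resize(t[190:310,170:250],None,fx=4,fy=4,interpolation=cv2.INTER_CUBIC)
o[:480,320:800]=cv2.resize(s[230:350,265:385],None,fx=4,fy=4,interpolation=cv2.INTER_CUBIC)
cv2.imwrite("pics/c2.png",o)
p=sense()["position"]
print([np.round(proj("side",q),1) for q in(p,[p[0],p[1],4])])
E
```

```text
clock: 4.87
position: [418.7, -312.6, 145.5]
ee_rot: [-0.277, 3.127, -0.002]
wrist_force: [-0.2, -0.6, -1.2]
width: 0.363
gripper_force: 14.9
clock: 5.53
position: [501.8, -55.1, 143.2]
ee_rot: [-0.288, 3.127, 0.003]
wrist_force: [1.1, -0.1, -0.5]
width: 0.368
gripper_force: 14.9
clock: 6.2
position: [436.7, 191.5, 143.2]
ee_rot: [0.287, -3.128, -0.003]
wrist_force: [0.9, -0.1, 0.3]
width: 0.363
gripper_force: 14.9
at [436.7 191.5 143.2] ang 100.5 t 6.2 shift m [-0.0005 -0.0048  0.1212] roll 0.005 w 0.363
[array([345.6, 250.4]), array([342.4, 293.9])]
```

View pics/c2.png

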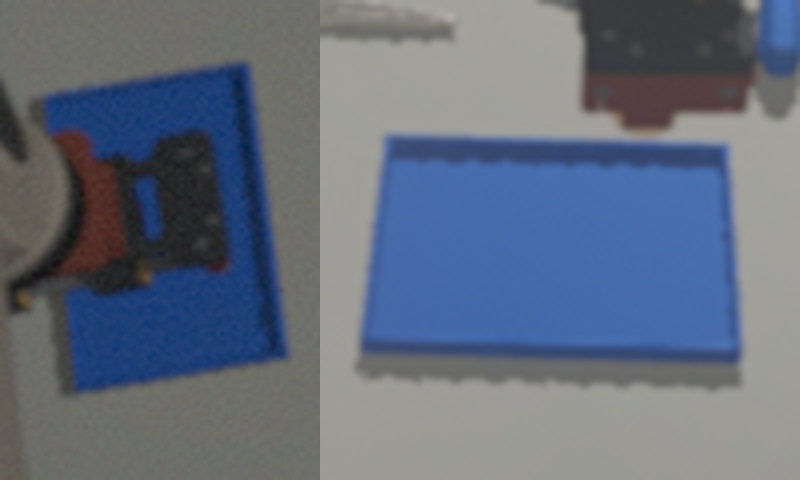

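Side view: tray corners at crop (386,137), (726,147), (740,350) and (362,345). The bottle's landing spot projects to crop (630,256), well inside. Set it down.

```bash
python3 -m crank '[{"x":0,"y":0,"z":0.02,"roll":0,"jaw":0.7},{"x":0,"y":0,"z":0.045,"roll":0,"jaw":0.7},{"x":0,"y":0,"z":0.07,"roll":0,"jaw":0.7},{"x":0,"y":0,"z":0.095,"roll":0,"jaw":0.7},{"x":0,"y":0,"z":0.112,"roll":0,"jaw":0.7},{"x":0,"y":0,"z":0.118,"roll":0,"jaw":0.7},{"x":0,"y":0,"z":0.121,"roll":0,"jaw":0.7},{"x":0,"y":0,"z":0.122,"roll":0,"jaw":0.7}]'
python3 -m crank '[{"x":0,"y":0,"z":0,"roll":0,"jaw":0.7},{"x":0,"y":0,"z":0,"roll":0,"jaw":0.7},{"x":0,"y":0,"z":0,"roll":0,"jaw":0.1},{"x":0,"y":0,"z":0,"roll":0,"jaw":-0.2},{"x":0,"y":0,"z":0,"roll":0,"jaw":-0.4},{"x":0,"y":0,"z":0,"roll":0,"jaw":-0.6},{"x":0,"y":0,"z":0,"roll":0,"jaw":-0.8},{"x":0,"y":0,"z":0,"roll":0,"jaw":-1}]'
python3 -m crank '[{"x":0,"y":0,"z":-0.02,"roll":0,"jaw":-1},{"x":0,"y":0,"z":-0.05,"roll":0,"jaw":-1},{"x":0,"y":0,"z":-0.085,"roll":0,"jaw":-1},{"x":0,"y":0,"z":-0.12,"roll":0,"jaw":-1},{"x":0,"y":0,"z":-0.13,"roll":0,"jaw":-1},{"x":0,"y":0,"z":-0.13,"roll":0,"jaw":-1}]'
python3 -c "
from h import *
go(540,-40,150,100.2)"
```

```text
clock: 6.97
position: [438.9, 185.3, 20.9]
ee_rot: [0.276, -3.129, 0.001]
wrist_force: [-0.8, -0.3, 0.9]
width: 0.363
gripper_force: 14.9
clock: 7.63
position: [438.7, 186.4, 20.7]
ee_rot: [-0.278, 3.129, 0.0]
wrist_force: [-0.2, -0.4, 0.4]
width: 0.782
gripper_force: 0.0
clock: 8.13
position: [440.4, 187.4, 153.3]
ee_rot: [-0.277, 3.124, 0.005]
wrist_force: [0.3, -0.2, -0.1]
width: 0.997
gripper_force: 0.0
at [440.4 187.4 153.3] ang 100.2 t 8.1 shift m [-0.0579 -0.2413  0.003 ] roll -0.001 w 0.997
```

```bash
python3 -m crank '[{"x":-0.003,"y":-0.02,"z":0,"roll":0,"jaw":-1},{"x":-0.008,"y":-0.055,"z":0,"roll":0,"jaw":-1},{"x":-0.013,"y":-0.09,"z":0,"roll":0,"jaw":-1},{"x":-0.018,"y":-0.125,"z":0,"roll":0,"jaw":-1},{"x":-0.023,"y":-0.16,"z":0,"roll":0,"jaw":-1},{"x":-0.028,"y":-0.195,"z":0,"roll":0,"jaw":-1},{"x":-0.032,"y":-0.23,"z":0,"roll":0,"jaw":-1},{"x":-0.035,"y":-0.257,"z":0,"roll":0,"jaw":-1}]'
python3 -m crank '[{"x":0.012,"y":-0.033,"z":0,"roll":0,"jaw":-1},{"x":0.024,"y":-0.066,"z":0,"roll":0,"jaw":-1},{"x":0.036,"y":-0.1,"z":0,"roll":0,"jaw":-1},{"x":0.05,"y":-0.135,"z":0,"roll":0,"jaw":-1},{"x":0.062,"y":-0.17,"z":0,"roll":0,"jaw":-1},{"x":0.075,"y":-0.2,"z":0,"roll":0,"jaw":-1},{"x":0.085,"y":-0.2305,"z":0,"roll":0,"jaw":-1},{"x":0.085,"y":-0.2305,"z":0,"roll":0,"jaw":-1}]'
python3 - <<'E'
from h import *
go(477,-302,27,100.2)
t=get_image("top")[:,:,::-1];s=get_image("side")[:,:,::-1]
o=np.zeros((500,800,3),np.uint8)
o[:500,:400]=cv2.resize(t[190:290,370:450],None,fx=5,fy=5,interpolation=cv2.INTER_CUBIC)
o[:400,400:]=cv2.resize(s[95:175,320:400],None,fx=5,fy=5,interpolation=cv2.INTER_CUBIC)
cv2.imwrite("pics/c3.png",o)
p=sense()["position"];M=R.from_rotvec(sense()["ee_rot"]).as_matrix()
for nm,q in(("t-",p-M[:,1]*51),("t+",p+M[:,1]*51),("lid",[477,-302,74]),("base",[477,-302,6]),("ring",[418,-312,6]),("chuck",[533,-291,37])):
  u=proj("top",q);v=proj("side",q);print(nm,[round((u[0]-370)*5),round((u[1]-190)*5)],[round((v[0]-320)*5+400),round((v[1]-95)*5)])
E
```

```text
clock: 8.8
position: [517.7, -63.5, 148.7]
ee_rot: [0.275, -3.127, 0.001]
wrist_force: [0.2, 0.7, 0.4]
width: 1.001
gripper_force: 0.0
clock: 9.47
position: [471.8, -309.3, 149.0]
ee_rot: [0.264, -3.127, 0.005]
wrist_force: [-0.4, 0.7, 1.2]
width: 1.002
gripper_force: 0.0
at [ 471.8 -309.3  149. ] ang 99.7 t 9.5 shift m [-0.0068  0.0067  0.122 ] roll -0.01 w 1.002
t- [356, 203] [580, 35]
t+ [130, 246] [591, 131]
lid [206, 246] [571, 197]
base [179, 269] [564, 294]
ring [206, 386] [665, 295]
chuck [162, 147] [470, 251]
```

View pics/c3.png

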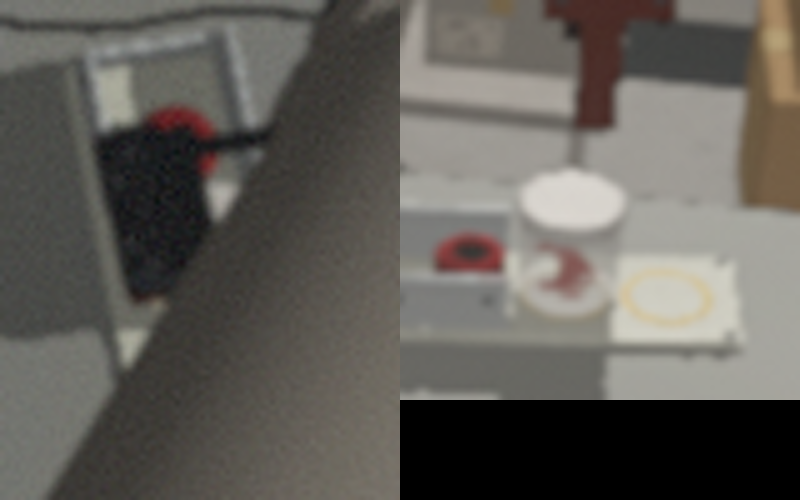

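Side view: lid at (573,200) against a predicted (571,197), ring at (667,297) against (665,295), and chuck at (470,249). The estimates hold.

```bash
python3 -m crank '[{"x":0,"y":0,"z":0.01,"roll":0,"jaw":-1},{"x":0,"y":0,"z":0.01,"roll":0,"jaw":-1},{"x":0,"y":0,"z":0.01,"roll":0,"jaw":-1},{"x":0,"y":0,"z":0.01,"roll":0,"jaw":-1}]'
python3 -c "
from h import *
go(477,-302,27,100.2)"
```

```text
clock: 9.9
position: [475.6, -301.0, 140.1]
ee_rot: [0.281, -3.128, -0.001]
wrist_force: [-0.1, 0.8, 1.5]
width: 1.001
gripper_force: 0.0
at [ 475.6 -301.   140.1] ang 100.3 t 9.9 shift m [-0.0012 -0.0013  0.1131] roll 0.001 w 1.001
```

```bash
python3 -m crank '[{"x":-0.001,"y":-0.001,"z":0.02,"roll":0,"jaw":-1},{"x":-0.001,"y":-0.001,"z":0.04,"roll":0,"jaw":-1},{"x":-0.001,"y":-0.001,"z":0.06,"roll":0,"jaw":-1},{"x":-0.001,"y":-0.001,"z":0.08,"roll":0,"jaw":-1},{"x":-0.001,"y":-0.001,"z":0.1,"roll":0,"jaw":-1},{"x":-0.001,"y":-0.001,"z":0.113,"roll":0,"jaw":-1},{"x":-0.001,"y":-0.001,"z":0.113,"roll":0,"jaw":-1},{"x":-0.001,"y":-0.001,"z":0.113,"roll":0,"jaw":-1}]'
python3 -m crank '[{"x":0,"y":0,"z":0,"roll":0,"jaw":-0.7},{"x":0,"y":0,"z":0,"roll":0,"jaw":-0.5},{"x":0,"y":0,"z":0,"roll":0,"jaw":-0.3},{"x":0,"y":0,"z":0,"roll":0,"jaw":0},{"x":0,"y":0,"z":0,"roll":0,"jaw":0.3},{"x":0,"y":0,"z":0,"roll":0,"jaw":0.3},{"x":0,"y":0,"z":0,"roll":0,"jaw":0.3},{"x":0,"y":0,"z":0,"roll":0,"jaw":0.3}]' 20
python3 -m crank '[{"x":0,"y":0,"z":-0.01,"roll":0,"jaw":0.3},{"x":0,"y":0,"z":-0.03,"roll":0,"jaw":0.3},{"x":0,"y":0,"z":-0.055,"roll":0,"jaw":0.3},{"x":0,"y":0,"z":-0.08,"roll":0,"jaw":0.3},{"x":0,"y":0,"z":-0.105,"roll":0,"jaw":0.3},{"x":0,"y":0,"z":-0.13,"roll":0,"jaw":0.3},{"x":0,"y":0,"z":-0.14,"roll":0,"jaw":0.3},{"x":0,"y":0,"z":-0.14,"roll":0,"jaw":0.3}]' 
python3 -c "
from h import *
go(520,-60,165,100.2)"
```

```text
clock: 10.57
position: [476.5, -302.9, 27.5]
ee_rot: [0.279, -3.128, -0.001]
wrist_force: [-0.7, -0.8, 0.1]
width: 0.999
gripper_force: 0.0
clock: 11.23
position: [477.1, -303.6, 28.4]
ee_rot: [-0.278, 3.128, -0.001]
wrist_force: [-0.7, 0.1, 6.5]
width: 0.689
gripper_force: 20.0
clock: 11.9
position: [477.7, -303.9, 170.1]
ee_rot: [-0.277, 3.125, -0.003]
wrist_force: [-0.0, -0.1, -1.9]
width: 0.693
gripper_force: 20.0
at [ 477.7 -303.9  170.1] ang 100.1 t 11.9 shift m [-0.0846  0.2326  0.0049] roll -0.001 w 0.693
```

```bash
python3 -m crank '[{"x":-0.005,"y":0.014,"z":0,"roll":0,"jaw":0.3},{"x":-0.016,"y":0.045,"z":0,"roll":0,"jaw":0.3},{"x":-0.029,"y":0.08,"z":0,"roll":0,"jaw":0.3},{"x":-0.042,"y":0.115,"z":0,"roll":0,"jaw":0.3},{"x":-0.055,"y":0.15,"z":0,"roll":0,"jaw":0.3},{"x":-0.068,"y":0.186,"z":0,"roll":0,"jaw":0.3},{"x":-0.079,"y":0.217,"z":0,"roll":0,"jaw":0.3},{"x":-0.085,"y":0.233,"z":0,"roll":0,"jaw":0.3}]'
python3 -m crank '[{"x":-0.003,"y":0.015,"z":0,"roll":0,"jaw":0.3},{"x":-0.008,"y":0.045,"z":0,"roll":0,"jaw":0.3},{"x":-0.015,"y":0.085,"z":0,"roll":0,"jaw":0.3},{"x":-0.022,"y":0.125,"z":0,"roll":0,"jaw":0.3},{"x":-0.029,"y":0.165,"z":0,"roll":0,"jaw":0.3},{"x":-0.036,"y":0.205,"z":0,"roll":0,"jaw":0.3},{"x":-0.041,"y":0.24,"z":0,"roll":0,"jaw":0.3},{"x":-0.0435,"y":0.257,"z":0,"roll":0,"jaw":0.3}]'
python3 -m crank '[{"x":0,"y":0,"z":0.01,"roll":0,"jaw":0.3},{"x":0,"y":0,"z":0.03,"roll":0,"jaw":0.3},{"x":0,"y":0,"z":0.05,"roll":0,"jaw":0.3},{"x":0,"y":0,"z":0.05,"roll":0,"jaw":0.3},{"x":0,"y":0,"z":0.05,"roll":0,"jaw":0.3},{"x":0,"y":0,"z":0.05,"roll":0,"jaw":0.3}]'
python3 - <<'E'
from h import *
go(517.5,200,26.4,100.2)
s=get_image("side")[:,:,::-1]
cv2.imwrite("pics/c4.png",cv2.resize(s[210:330,265:385],None,fx=4,fy=4,interpolation=cv2.INTER_CUBIC))
p=sense()["position"]
for q in([p[0],p[1],4],[438.7,186.4,4]):
  v=proj("side",q);print([round((v[0]-265)*4),round((v[1]-210)*4)])
E
```

```text
clock: 12.57
position: [518.4, -53.6, 165.8]
ee_rot: [0.286, -3.126, -0.003]
wrist_force: [0.6, 0.4, -1.8]
width: 0.692
gripper_force: 20.0
clock: 13.23
position: [514.5, 207.5, 165.7]
ee_rot: [0.287, -3.126, -0.002]
wrist_force: [0.5, -0.0, -2.0]
width: 0.693
gripper_force: 20.0
clock: 13.73
position: [516.7, 200.9, 117.6]
ee_rot: [0.276, -3.129, 0.001]
wrist_force: [-0.2, -0.8, -1.2]
width: 0.692
gripper_force: 20.0
at [516.7 200.9 117.6] ang 100.1 t 13.7 shift m [-0.0006 -0.001   0.0912] roll -0.002 w 0.692
[156, 330]
[309, 330]
```

View pics/c4.png

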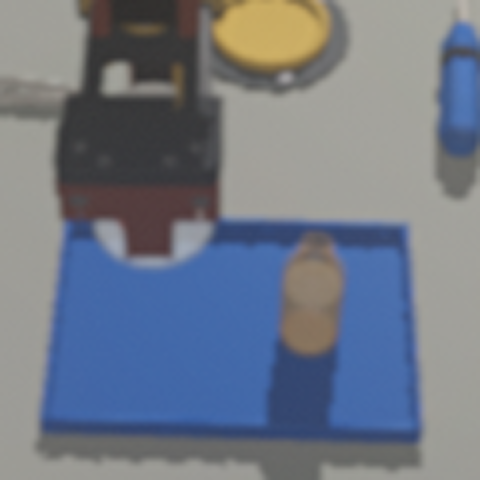

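The bottle stands at about (309,335). The jar will land near (156,330), inside the tray with good clearance.

```bash
python3 -m crank '[{"x":0,"y":0,"z":0.015,"roll":0,"jaw":0.3},{"x":0,"y":0,"z":0.035,"roll":0,"jaw":0.3},{"x":0,"y":0,"z":0.055,"roll":0,"jaw":0.3},{"x":0,"y":0,"z":0.075,"roll":0,"jaw":0.3},{"x":0,"y":0,"z":0.084,"roll":0,"jaw":0.3},{"x":0,"y":0,"z":0.088,"roll":0,"jaw":0.3},{"x":0,"y":0,"z":0.09,"roll":0,"jaw":0.3},{"x":0,"y":0,"z":0.091,"roll":0,"jaw":0.3}]'
python3 -m crank '[{"x":0,"y":0,"z":0,"roll":0,"jaw":0.3},{"x":0,"y":0,"z":0,"roll":0,"jaw":0.3},{"x":0,"y":0,"z":0,"roll":0,"jaw":-0.5},{"x":0,"y":0,"z":0,"roll":0,"jaw":-0.7},{"x":0,"y":0,"z":0,"roll":0,"jaw":-0.9},{"x":0,"y":0,"z":0,"roll":0,"jaw":-1},{"x":0,"y":0,"z":0,"roll":0,"jaw":-1},{"x":0,"y":0,"z":0,"roll":0,"jaw":-1}]'
python3 -m crank '[{"x":0,"y":0,"z":-0.02,"roll":0,"jaw":-1},{"x":0,"y":0,"z":-0.05,"roll":0,"jaw":-1},{"x":0,"y":0,"z":-0.085,"roll":0,"jaw":-1},{"x":0,"y":0,"z":-0.12,"roll":0,"jaw":-1},{"x":0,"y":0,"z":-0.13,"roll":0,"jaw":-1},{"x":0,"y":0,"z":-0.13,"roll":0,"jaw":-1}]'
python3 -c "
from h import *
go(560,-60,150,10.2)"
```

```text
clock: 14.45
position: [517.4, 202.0, 27.5]
ee_rot: [-0.278, 3.128, 0.001]
wrist_force: [0.8, 0.0, -0.2]
width: 0.691
gripper_force: 20.0
clock: 15.12
position: [516.7, 201.8, 26.7]
ee_rot: [-0.278, 3.129, 0.0]
wrist_force: [-0.0, 0.1, -0.5]
width: 0.999
gripper_force: 0.0
clock: 15.62
position: [518.7, 202.7, 159.8]
ee_rot: [-0.277, 3.124, 0.004]
wrist_force: [0.4, -0.4, -0.5]
width: 1.001
gripper_force: 0.0
at [518.7 202.7 159.8] ang 100.1 t 15.6 shift m [ 0.0056 -0.2659  0.0092] roll 1.57 w 1.001
```

```bash
python3 -m crank '[{"x":0.001,"y":-0.033,"z":0,"roll":0.1,"jaw":-0.6},{"x":0.002,"y":-0.066,"z":0,"roll":0.2,"jaw":-0.5},{"x":0.003,"y":-0.1,"z":0,"roll":0.3,"jaw":-0.5},{"x":0.004,"y":-0.133,"z":0,"roll":0.4,"jaw":-0.5},{"x":0.005,"y":-0.166,"z":0,"roll":0.5,"jaw":-0.5},{"x":0.005,"y":-0.2,"z":0,"roll":0.6,"jaw":-0.5},{"x":0.006,"y":-0.233,"z":0,"roll":0.7,"jaw":-0.5},{"x":0.006,"y":-0.266,"z":0,"roll":0.8,"jaw":-0.5}]'
python3 -c "
from h import *
go(533,-291,130,10.2); print(sense()['joints'].round(2))"
```

```text
clock: 16.28
position: [556.4, -62.7, 154.8]
ee_rot: [-0.969, -2.986, 0.002]
wrist_force: [0.9, -1.0, -0.6]
width: 0.748
gripper_force: 0.0
at [556.4 -62.7 154.8] ang 54.0 t 16.3 shift m [-0.1152 -0.1985  0.025 ] roll 0.765 w 0.748
[-0.4   0.4   0.5   1.92 -0.24  0.88  1.18]
```

```bash
python3 -m crank '[{"x":-0.015,"y":-0.026,"z":0.003,"roll":0.1,"jaw":-0.35},{"x":-0.031,"y":-0.053,"z":0.006,"roll":0.2,"jaw":-0.35},{"x":-0.047,"y":-0.08,"z":0.01,"roll":0.3,"jaw":-0.35},{"x":-0.063,"y":-0.108,"z":0.015,"roll":0.4,"jaw":-0.35},{"x":-0.079,"y":-0.136,"z":0.02,"roll":0.5,"jaw":-0.35},{"x":-0.095,"y":-0.164,"z":0.025,"roll":0.6,"jaw":-0.35},{"x":-0.108,"y":-0.186,"z":0.025,"roll":0.7,"jaw":-0.35},{"x":-0.115,"y":-0.199,"z":0.025,"roll":0.765,"jaw":-0.35}]'
python3 -m crank '[{"x":0,"y":0,"z":0.03,"roll":0,"jaw":-0.35},{"x":0,"y":0,"z":0.04,"roll":0,"jaw":-0.35},{"x":0,"y":0,"z":0.04,"roll":0,"jaw":-0.35},{"x":0,"y":0,"z":0.04,"roll":0,"jaw":-0.35},{"x":0,"y":0,"z":0.04,"roll":0,"jaw":-0.35}]'
python3 - <<'E'
from h import *
go(533,-291,14,10.2); print(sense()['joints'].round(2))
t=get_image("top")[:,:,::-1];s=get_image("side")[:,:,::-1]
o=np.zeros((500,800,3),np.uint8)
o[:500,:400]=cv2.resize(t[190:290,370:450],None,fx=5,fy=5,interpolation=cv2.INTER_CUBIC)
o[:400,400:]=cv2.resize(s[95:175,300:380],None,fx=5,fy=5,interpolation=cv2.INTER_CUBIC)
cv2.imwrite("pics/c5.png",o)
p=sense()["position"];M=R.from_rotvec(sense()["ee_rot"]).as_matrix()
for nm,q in(("t-",p-M[:,1]*36.5),("t+",p+M[:,1]*36.5),("chucktop",[533,-291,37])):
  v=proj("side",q);print(nm,[round((v[0]-300)*5+400),round((v[1]-95)*5)])
E
```

```text
clock: 16.95
position: [532.5, -293.2, 129.6]
ee_rot: [-2.019, -2.405, 0.005]
wrist_force: [0.8, -0.6, 0.1]
width: 0.674
gripper_force: 0.0
clock: 17.37
position: [535.2, -289.2, 91.8]
ee_rot: [-2.007, -2.416, -0.0]
wrist_force: [-0.7, 0.4, -0.5]
width: 0.675
gripper_force: 0.0
at [ 535.2 -289.2   91.8] ang 10.6 t 17.4 shift m [-0.0014 -0.0025  0.0778] roll 0.006 w 0.675
[-0.07  0.6   0.65  1.86 -0.48  0.84  1.  ]
t- [632, 171]
t+ [503, 170]
chucktop [570, 251]
```

View pics/c5.png

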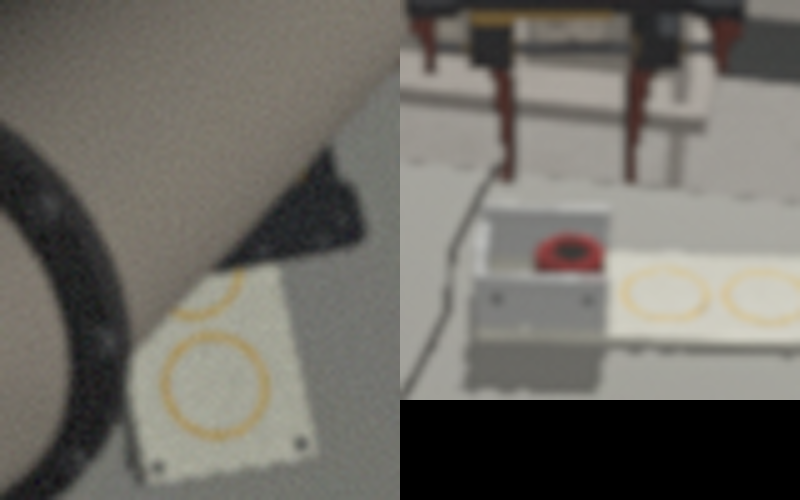

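Fingers straddle the chuck, with tips at (508,178) and (632,180) and the chuck top at (570,248). Descend and grip.

```bash
python3 -m crank '[{"x":-0.001,"y":-0.002,"z":0.01,"roll":0,"jaw":-0.35},{"x":-0.001,"y":-0.002,"z":0.025,"roll":0,"jaw":-0.35},{"x":-0.001,"y":-0.002,"z":0.04,"roll":0,"jaw":-0.35},{"x":-0.001,"y":-0.002,"z":0.055,"roll":0,"jaw":-0.35},{"x":-0.001,"y":-0.002,"z":0.07,"roll":0,"jaw":-0.35},{"x":-0.001,"y":-0.002,"z":0.077,"roll":0,"jaw":-0.35},{"x":-0.001,"y":-0.002,"z":0.077,"roll":0,"jaw":-0.35},{"x":-0.001,"y":-0.002,"z":0.077,"roll":0,"jaw":-0.35}]'
python3 -m crank '[{"x":0,"y":0,"z":0,"roll":0,"jaw":-0.2},{"x":0,"y":0,"z":0,"roll":0,"jaw":-0.1},{"x":0,"y":0,"z":0,"roll":0,"jaw":0},{"x":0,"y":0,"z":0,"roll":0,"jaw":0.2},{"x":0,"y":0,"z":0,"roll":0,"jaw":0.4},{"x":0,"y":0,"z":0,"roll":0,"jaw":0.5},{"x":0,"y":0,"z":0,"roll":0,"jaw":0.5},{"x":0,"y":0,"z":0,"roll":0,"jaw":0.5}]' 15
python3 -m crank '[{"x":0,"y":0,"z":0,"roll":0,"jaw":0.5},{"x":0,"y":0,"z":-0.01,"roll":0,"jaw":0.5},{"x":0,"y":0,"z":-0.03,"roll":0,"jaw":0.5},{"x":0,"y":0,"z":-0.055,"roll":0,"jaw":0.5},{"x":0,"y":0,"z":-0.08,"roll":0,"jaw":0.5},{"x":0,"y":0,"z":-0.1,"roll":0,"jaw":0.5},{"x":0,"y":0,"z":-0.11,"roll":0,"jaw":0.5},{"x":0,"y":0,"z":-0.11,"roll":0,"jaw":0.5}]'
python3 - <<'E'
from h import *
go(495,-28,120,10.2)
s=get_image("side");H=hsv(s);h,S=H[...,0].astype(int),H[...,1]
for c in blobs((abs(h-21)<7)&(S>120)):
    (u,v),(a,b),_=cv2.fitEllipse(c)
    if 270<u<390 and v>180:print(round(u,1),round(v,1),round(a,1),round(b,1),ray("side",u,v,8).round(1))
cv2.imwrite("pics/c6.png",cv2.resize(s[190:250,290:380,::-1],None,fx=6,fy=6,interpolation=cv2.INTER_CUBIC))
E
```

```text
clock: 18.13
position: [533.1, -291.3, 14.5]
ee_rot: [-2.009, -2.415, 0.0]
wrist_force: [-0.2, -0.2, -0.0]
width: 0.677
gripper_force: 0.0
clock: 18.8
position: [533.5, -291.3, 15.2]
ee_rot: [2.009, 2.415, 0.001]
wrist_force: [-0.4, 0.4, 5.6]
width: 0.48
gripper_force: 15.0
clock: 19.47
position: [534.4, -291.8, 127.0]
ee_rot: [2.007, 2.412, 0.002]
wrist_force: [0.2, 1.1, -1.4]
width: 0.481
gripper_force: 15.0
at [ 534.4 -291.8  127. ] ang 10.5 t 19.5 shift m [0.2666 0.0092 0.0066] roll 0.005 w 0.481
322.9 215.2 6.4 9.7 [518.2 -28.5   8. ]
341.2 215.8 5.1 9.3 [473.  -34.8   8. ]
```

View pics/c6.png

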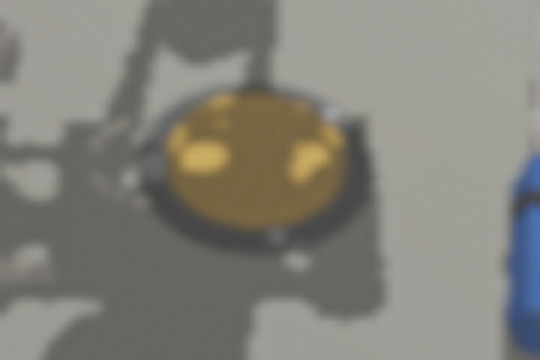

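The nest brass spans crop x 163–347 and y 85–230, so its centre is at full (332.5,216.2). The flange centre is at (332.5,218.1).

```bash
python3 - <<'E'
from h import *
print(ray("side",332.5,216.2,6.5),ray("side",332.5,218.1,1.5))
print(ray("top",299,238,6.5))
go(495,-30,120,10.2)
# top-camera correction from known chuck position
print(ray("top",404.6,219.5,37)-[533.5,-291.3,37], ray("top",413.8,239,74)-[477,-303.5,74])
E
```

```text
[494.3348778  -30.91164866   6.5       ] [493.9369019  -29.25937469   1.5       ]
[495.64921436 -34.78007454   6.5       ]
at [ 533.6 -291.1  125.3] ang 10.5 t 19.5 shift m [0.2638 0.0096 0.0052] roll 0.005 w 0.478
[-1.00755637 -5.27831968  0.        ] [ 0.32440255 -4.64878499  0.        ]
```

```bash
python3 -m crank '[{"x":0.015,"y":0.001,"z":0,"roll":0,"jaw":0.5},{"x":0.05,"y":0.002,"z":0,"roll":0,"jaw":0.5},{"x":0.09,"y":0.003,"z":0,"roll":0,"jaw":0.5},{"x":0.13,"y":0.005,"z":0,"roll":0,"jaw":0.5},{"x":0.17,"y":0.006,"z":0,"roll":0,"jaw":0.5},{"x":0.21,"y":0.008,"z":0,"roll":0,"jaw":0.5},{"x":0.245,"y":0.009,"z":0,"roll":0,"jaw":0.5},{"x":0.264,"y":0.01,"z":0,"roll":0,"jaw":0.5}]'
python3 -m crank '[{"x":0,"y":0,"z":0.02,"roll":0,"jaw":0.5},{"x":0,"y":0,"z":0.04,"roll":0,"jaw":0.5},{"x":0,"y":0,"z":0.06,"roll":0,"jaw":0.5},{"x":0,"y":0,"z":0.08,"roll":0,"jaw":0.5},{"x":0,"y":0,"z":0.085,"roll":0,"jaw":0.5},{"x":0,"y":0,"z":0.085,"roll":0,"jaw":0.5},{"x":0,"y":0,"z":0.085,"roll":0,"jaw":0.5},{"x":0,"y":0,"z":0.085,"roll":0,"jaw":0.5}]'
python3 - <<'E'
from h import *
go(495,-30,14,10.2)
t=get_image("top")[:,:,::-1];s=get_image("side")[:,:,::-1]
o=np.zeros((480,800,3),np.uint8)
o[:,:360]=cv2.resize(t[200:280,270:330],None,fx=6,fy=6,interpolation=cv2.INTER_CUBIC)
o[:480,360:780]=cv2.resize(s[175:255,295:365],None,fx=6,fy=6,interpolation=cv2.INTER_CUBIC)
cv2.imwrite("pics/c7.png",o)
p=sense()["position"]
for q in(p,[p[0],p[1],p[2]-9],[p[0],p[1],p[2]+22],[495,-30,10]):
  v=proj("side",q);print([round((v[0]-295)*6+360),round((v[1]-175)*6)])
E
```

```text
clock: 20.18
position: [492.8, -25.0, 122.9]
ee_rot: [-2.001, -2.417, 0.003]
wrist_force: [0.4, -0.2, -1.0]
width: 0.48
gripper_force: 15.0
clock: 20.85
position: [495.4, -29.9, 40.2]
ee_rot: [2.009, 2.414, 0.001]
wrist_force: [0.4, -0.1, -1.0]
width: 0.481
gripper_force: 15.0
at [495.4 -29.9  40.2] ang 10.5 t 20.9 shift m [ 0.     -0.0004  0.0262] roll 0.005 w 0.481
[584, 189]
[583, 205]
[585, 149]
[583, 243]
```

View pics/c7.png

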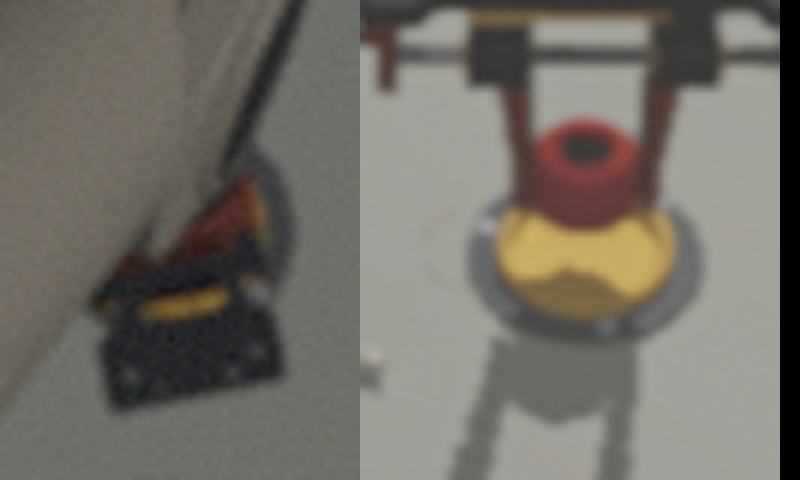

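Held chuck top at (585,148), as predicted, and the nest is centred at x≈586. Lower and release.

```bash
python3 -m crank '[{"x":0,"y":0,"z":0.008,"roll":0,"jaw":0.5},{"x":0,"y":0,"z":0.014,"roll":0,"jaw":0.5},{"x":0,"y":0,"z":0.019,"roll":0,"jaw":0.5},{"x":0,"y":0,"z":0.022,"roll":0,"jaw":0.5},{"x":0,"y":0,"z":0.0245,"roll":0,"jaw":0.5},{"x":0,"y":0,"z":0.026,"roll":0,"jaw":0.5},{"x":0,"y":0,"z":0.026,"roll":0,"jaw":0.5},{"x":0,"y":0,"z":0.026,"roll":0,"jaw":0.5}]'
python3 -m crank '[{"x":0,"y":0,"z":0,"roll":0,"jaw":0},{"x":0,"y":0,"z":0,"roll":0,"jaw":-0.1},{"x":0,"y":0,"z":0,"roll":0,"jaw":-0.2},{"x":0,"y":0,"z":0,"roll":0,"jaw":-0.4},{"x":0,"y":0,"z":0,"roll":0,"jaw":-0.6},{"x":0,"y":0,"z":0,"roll":0,"jaw":-0.8},{"x":0,"y":0,"z":0,"roll":0,"jaw":-0.8},{"x":0,"y":0,"z":0,"roll":0,"jaw":-0.8}]'
python3 -m crank '[{"x":0,"y":0,"z":-0.015,"roll":0,"jaw":-1},{"x":0,"y":0,"z":-0.04,"roll":0,"jaw":-1},{"x":0,"y":0,"z":-0.07,"roll":0,"jaw":-1},{"x":0,"y":0,"z":-0.1,"roll":0,"jaw":-1},{"x":0,"y":0,"z":-0.13,"roll":0,"jaw":-1},{"x":0,"y":0,"z":-0.15,"roll":0,"jaw":-1},{"x":0,"y":0,"z":-0.15,"roll":0,"jaw":-1}]'
python3 - <<'E'
from h import *
go(517,201.5,160,100.2)
s=get_image("side")[:,:,::-1]
o=cv2.resize(s[190:310,265:385],None,fx=5,fy=5,interpolation=cv2.INTER_CUBIC)[:600]
cv2.imwrite("pics/c8.png",o)
for q in([495,-30,5],[495,-30,36],[517,201.5,4],[517,201.5,72],[438.7,186,4]):
  v=proj("side",q);print([round((v[0]-265)*5),round((v[1]-190)*5)])
E
```

```text
clock: 21.62
position: [494.7, -29.8, 13.9]
ee_rot: [-2.009, -2.414, -0.0]
wrist_force: [-2.7, 0.3, 6.9]
width: 0.48
gripper_force: 15.0
clock: 22.28
position: [495.0, -29.8, 13.6]
ee_rot: [2.009, 2.415, -0.0]
wrist_force: [-0.4, -0.3, 0.0]
width: 0.895
gripper_force: 0.0
clock: 22.87
position: [497.4, -29.9, 167.3]
ee_rot: [2.007, 2.412, 0.009]
wrist_force: [1.0, -0.2, 0.4]
width: 1.0
gripper_force: 0.0
at [497.4 -29.9 167.3] ang 10.5 t 22.9 shift m [0.224  0.0612 0.0078] roll -1.566 w 1.0
[336, 134]
[337, 89]
[195, 514]
[191, 413]
[386, 512]
```

View pics/c8.png

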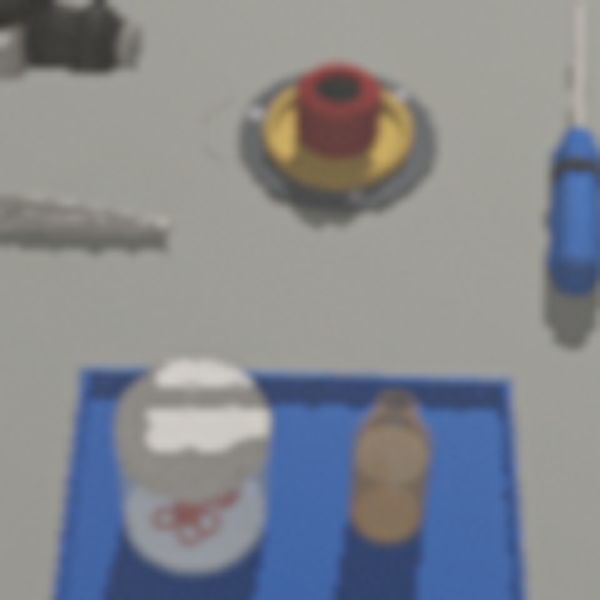

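The chuck stands in the nest, with its top at (338,89) against a predicted (337,89). Jar and bottle are upright on the tray. Now the jar goes back first.

```bash
python3 -m crank '[{"x":0.028,"y":0.008,"z":0,"roll":-0.1,"jaw":-1},{"x":0.056,"y":0.015,"z":0,"roll":-0.2,"jaw":-1},{"x":0.084,"y":0.023,"z":0,"roll":-0.3,"jaw":-1},{"x":0.112,"y":0.031,"z":0,"roll":-0.4,"jaw":-1},{"x":0.14,"y":0.038,"z":0,"roll":-0.5,"jaw":-1},{"x":0.168,"y":0.046,"z":0,"roll":-0.6,"jaw":-1},{"x":0.196,"y":0.054,"z":0,"roll":-0.7,"jaw":-1},{"x":0.224,"y":0.061,"z":0,"roll":-0.8,"jaw":-1}]'
python3 -m crank '[{"x":0,"y":0,"z":0,"roll":-0.1,"jaw":-1},{"x":0,"y":0,"z":0,"roll":-0.2,"jaw":-1},{"x":0,"y":0,"z":0,"roll":-0.3,"jaw":-1},{"x":0,"y":0,"z":0,"roll":-0.42,"jaw":-1},{"x":0,"y":0,"z":0,"roll":-0.54,"jaw":-1},{"x":0,"y":0,"z":0,"roll":-0.66,"jaw":-1},{"x":0,"y":0,"z":0,"roll":-0.766,"jaw":-1},{"x":0,"y":0,"z":0,"roll":-0.766,"jaw":-1}]'
python3 -m crank '[{"x":0,"y":0,"z":0.02,"roll":0,"jaw":-1},{"x":0,"y":0,"z":0.03,"roll":0,"jaw":-1},{"x":0,"y":0,"z":0.03,"roll":0,"jaw":-1},{"x":0,"y":0,"z":0.03,"roll":0,"jaw":-1}]'
python3 -c "
from h import *
go(517,202,26.7,100.2)"
```

```text
clock: 23.58
position: [513.3, 202.9, 162.0]
ee_rot: [-0.902, -3.007, 0.002]
wrist_force: [0.5, -0.8, 0.5]
width: 0.998
gripper_force: 0.0
clock: 24.25
position: [513.3, 201.2, 162.1]
ee_rot: [0.285, -3.126, 0.001]
wrist_force: [0.9, -0.3, -0.3]
width: 1.001
gripper_force: 0.0
clock: 24.58
position: [513.4, 201.2, 132.6]
ee_rot: [0.277, -3.127, 0.002]
wrist_force: [0.0, -0.1, 0.2]
width: 0.998
gripper_force: 0.0
at [513.4 201.2 132.6] ang 100.1 t 24.6 shift m [-0.004   0.0003  0.1059] roll -0.001 w 0.998
```

Descend, grip and lift the jar.

```bash
python3 -m crank '[{"x":-0.004,"y":0,"z":0.02,"roll":0,"jaw":-1},{"x":-0.004,"y":0,"z":0.04,"roll":0,"jaw":-1},{"x":-0.004,"y":0,"z":0.06,"roll":0,"jaw":-1},{"x":-0.004,"y":0,"z":0.08,"roll":0,"jaw":-1},{"x":-0.004,"y":0,"z":0.098,"roll":0,"jaw":-1},{"x":-0.004,"y":0,"z":0.106,"roll":0,"jaw":-1},{"x":-0.004,"y":0,"z":0.106,"roll":0,"jaw":-1},{"x":-0.004,"y":0,"z":0.106,"roll":0,"jaw":-1}]'
python3 -m crank '[{"x":0,"y":0,"z":0,"roll":0,"jaw":-0.7},{"x":0,"y":0,"z":0,"roll":0,"jaw":-0.5},{"x":0,"y":0,"z":0,"roll":0,"jaw":-0.3},{"x":0,"y":0,"z":0,"roll":0,"jaw":0},{"x":0,"y":0,"z":0,"roll":0,"jaw":0.3},{"x":0,"y":0,"z":0,"roll":0,"jaw":0.3},{"x":0,"y":0,"z":0,"roll":0,"jaw":0.3},{"x":0,"y":0,"z":0,"roll":0,"jaw":0.3}]' 20
python3 -m crank '[{"x":0,"y":0,"z":-0.01,"roll":0,"jaw":0.3},{"x":0,"y":0,"z":-0.03,"roll":0,"jaw":0.3},{"x":0,"y":0,"z":-0.055,"roll":0,"jaw":0.3},{"x":0,"y":0,"z":-0.08,"roll":0,"jaw":0.3},{"x":0,"y":0,"z":-0.105,"roll":0,"jaw":0.3},{"x":0,"y":0,"z":-0.13,"roll":0,"jaw":0.3},{"x":0,"y":0,"z":-0.14,"roll":0,"jaw":0.3},{"x":0,"y":0,"z":-0.14,"roll":0,"jaw":0.3}]' 
python3 -c "
from h import *
go(520,-50,165,100.2)"
```

```text
clock: 25.25
position: [518.5, 202.5, 28.1]
ee_rot: [-0.279, 3.129, 0.0]
wrist_force: [-0.2, 0.2, 0.2]
width: 1.003
gripper_force: 0.0
clock: 25.92
position: [518.5, 202.5, 28.2]
ee_rot: [-0.279, 3.128, 0.001]
wrist_force: [-0.9, -0.8, 5.6]
width: 0.692
gripper_force: 20.0
clock: 26.58
position: [519.5, 202.9, 170.1]
ee_rot: [-0.279, 3.125, 0.003]
wrist_force: [0.6, 0.0, -1.3]
width: 0.692
gripper_force: 20.0
at [519.5 202.9 170.1] ang 100.2 t 26.6 shift m [ 0.0443 -0.249   0.0045] roll 0.0 w 0.692
```

```bash
python3 -m crank '[{"x":0.003,"y":-0.015,"z":0,"roll":0,"jaw":0.3},{"x":0.009,"y":-0.05,"z":0,"roll":0,"jaw":0.3},{"x":0.016,"y":-0.09,"z":0,"roll":0,"jaw":0.3},{"x":0.023,"y":-0.13,"z":0,"roll":0,"jaw":0.3},{"x":0.03,"y":-0.17,"z":0,"roll":0,"jaw":0.3},{"x":0.037,"y":-0.205,"z":0,"roll":0,"jaw":0.3},{"x":0.042,"y":-0.235,"z":0,"roll":0,"jaw":0.3},{"x":0.044,"y":-0.249,"z":0,"roll":0,"jaw":0.3}]'
python3 -m crank '[{"x":0.005,"y":-0.015,"z":0,"roll":0,"jaw":0.3},{"x":0.016,"y":-0.046,"z":0,"roll":0,"jaw":0.3},{"x":0.03,"y":-0.084,"z":0,"roll":0,"jaw":0.3},{"x":0.044,"y":-0.122,"z":0,"roll":0,"jaw":0.3},{"x":0.057,"y":-0.16,"z":0,"roll":0,"jaw":0.3},{"x":0.07,"y":-0.197,"z":0,"roll":0,"jaw":0.3},{"x":0.08,"y":-0.228,"z":0,"roll":0,"jaw":0.3},{"x":0.0854,"y":-0.2417,"z":0,"roll":0,"jaw":0.3}]'
python3 -m crank '[{"x":0,"y":0,"z":0.02,"roll":0,"jaw":0.3},{"x":0,"y":0,"z":0.045,"roll":0,"jaw":0.3},{"x":0,"y":0,"z":0.07,"roll":0,"jaw":0.3},{"x":0,"y":0,"z":0.09,"roll":0,"jaw":0.3},{"x":0,"y":0,"z":0.1,"roll":0,"jaw":0.3},{"x":0,"y":0,"z":0.1,"roll":0,"jaw":0.3},{"x":0,"y":0,"z":0.1,"roll":0,"jaw":0.3},{"x":0,"y":0,"z":0.1,"roll":0,"jaw":0.3}]'
python3 -c "
from h import *
go(479,-303,30.2,100.2)"
```

```text
clock: 27.25
position: [516.3, -56.7, 165.9]
ee_rot: [0.269, -3.126, 0.003]
wrist_force: [-0.7, -0.7, -1.3]
width: 0.692
gripper_force: 20.0
clock: 27.92
position: [473.7, -309.1, 165.9]
ee_rot: [0.269, -3.126, 0.002]
wrist_force: [-0.3, -0.1, -1.8]
width: 0.689
gripper_force: 20.0
clock: 28.58
position: [477.8, -304.2, 68.3]
ee_rot: [-0.279, 3.129, -0.001]
wrist_force: [0.1, 0.3, -1.3]
width: 0.692
gripper_force: 20.0
at [ 477.8 -304.2   68.3] ang 100.2 t 28.6 shift m [-0.0013  0.001   0.0381] roll -0.0 w 0.692
```

```bash
python3 -m crank '[{"x":-0.001,"y":0.001,"z":0.01,"roll":0,"jaw":0.3},{"x":-0.001,"y":0.001,"z":0.02,"roll":0,"jaw":0.3},{"x":-0.001,"y":0.001,"z":0.028,"roll":0,"jaw":0.3},{"x":-0.001,"y":0.001,"z":0.033,"roll":0,"jaw":0.3},{"x":-0.001,"y":0.001,"z":0.036,"roll":0,"jaw":0.3},{"x":-0.001,"y":0.001,"z":0.038,"roll":0,"jaw":0.3},{"x":-0.001,"y":0.001,"z":0.038,"roll":0,"jaw":0.3},{"x":-0.001,"y":0.001,"z":0.038,"roll":0,"jaw":0.3}]'
python3 -m crank '[{"x":0,"y":0,"z":0,"roll":0,"jaw":-0.3},{"x":0,"y":0,"z":0,"roll":0,"jaw":-0.5},{"x":0,"y":0,"z":0,"roll":0,"jaw":-0.7},{"x":0,"y":0,"z":0,"roll":0,"jaw":-0.9},{"x":0,"y":0,"z":0,"roll":0,"jaw":-1},{"x":0,"y":0,"z":0,"roll":0,"jaw":-1},{"x":0,"y":0,"z":0,"roll":0,"jaw":-1}]'
python3 -m crank '[{"x":0,"y":0,"z":-0.02,"roll":0,"jaw":-1},{"x":0,"y":0,"z":-0.05,"roll":0,"jaw":-1},{"x":0,"y":0,"z":-0.085,"roll":0,"jaw":-1},{"x":0,"y":0,"z":-0.12,"roll":0,"jaw":-1},{"x":0,"y":0,"z":-0.13,"roll":0,"jaw":-1},{"x":0,"y":0,"z":-0.13,"roll":0,"jaw":-1}]'
python3 - <<'E'
from h import *
go(510,-50,155,100.2)
# compare jar with start picture: white lid blob in the side view
a=cv2.imread("pics/side0.png")[:,:,::-1].copy();b=get_image("side")
for im in(a,b):
    H=hsv(im[120:170,335:370].copy())
    for c in blobs((H[...,2]>185)&(H[...,1]<45))[:1]:
        print(cv2.contourArea(c),np.round(cv2.minEnclosingCircle(c)[0],1),cv2.boundingRect(c))
o=np.vstack([cv2.resize(i[110:170,310:390,::-1],None,fx=5,fy=5,interpolation=cv2.INTER_CUBIC) for i in(a,b)])
cv2.imwrite("pics/c9.png",o)
E
```

```text
clock: 29.25
position: [478.1, -302.0, 30.2]
ee_rot: [0.279, -3.129, -0.002]
wrist_force: [-2.9, 2.4, 7.8]
width: 0.692
gripper_force: 20.0
clock: 29.83
position: [478.6, -302.4, 29.6]
ee_rot: [0.279, -3.129, 0.0]
wrist_force: [0.6, 0.1, -0.3]
width: 1.001
gripper_force: 0.0
clock: 30.33
position: [480.4, -303.5, 162.7]
ee_rot: [-0.279, 3.124, -0.004]
wrist_force: [-0.3, 0.5, -0.6]
width: 1.001
gripper_force: 0.0
at [ 480.4 -303.5  162.7] ang 100.2 t 30.3 shift m [-0.074   0.2443  0.0073] roll 0.0 w 1.001
157.0 [19. 14.] (9, 9, 21, 12)
163.0 [19. 15.] (9, 10, 21, 11)
```

View pics/c9.png

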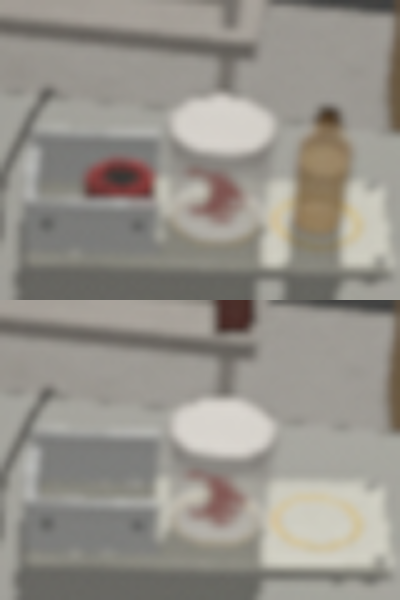

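The jar matches its start image to within about 3 crop px (~2 mm). Now the bottle.

```bash
python3 -m crank '[{"x":-0.009,"y":0.03,"z":0,"roll":0,"jaw":-1},{"x":-0.018,"y":0.06,"z":0,"roll":0,"jaw":-1},{"x":-0.028,"y":0.092,"z":0,"roll":0,"jaw":-1},{"x":-0.037,"y":0.122,"z":0,"roll":0,"jaw":-1},{"x":-0.046,"y":0.152,"z":0,"roll":0,"jaw":-1},{"x":-0.056,"y":0.184,"z":0,"roll":0,"jaw":-1},{"x":-0.065,"y":0.214,"z":0,"roll":0,"jaw":-1},{"x":-0.074,"y":0.244,"z":0,"roll":0,"jaw":-1}]'
python3 -m crank '[{"x":0.004,"y":0.035,"z":0,"roll":0,"jaw":-1},{"x":0.008,"y":0.07,"z":0,"roll":0,"jaw":-1},{"x":0.012,"y":0.105,"z":0,"roll":0,"jaw":-1},{"x":0.016,"y":0.14,"z":0,"roll":0,"jaw":-1},{"x":0.02,"y":0.175,"z":0,"roll":0,"jaw":-1},{"x":0.024,"y":0.21,"z":0,"roll":0,"jaw":-1},{"x":0.028,"y":0.245,"z":0,"roll":0,"jaw":-1},{"x":0.028,"y":0.245,"z":0,"roll":0,"jaw":-1}]'
python3 -m crank '[{"x":0,"y":0,"z":0.02,"roll":0,"jaw":-1},{"x":0,"y":0,"z":0.03,"roll":0,"jaw":-1},{"x":0,"y":0,"z":0.03,"roll":0,"jaw":-1},{"x":0,"y":0,"z":0.03,"roll":0,"jaw":-1},{"x":0,"y":0,"z":0.03,"roll":0,"jaw":-1}]'
python3 -c "
from h import *
go(438.7,186.4,20.7,100.2)"
```

```text
clock: 31.05
position: [506.7, -47.3, 157.6]
ee_rot: [0.28, -3.126, -0.0]
wrist_force: [0.3, 0.4, -0.6]
width: 0.999
gripper_force: 0.0
clock: 31.72
position: [433.7, 193.7, 157.7]
ee_rot: [0.295, -3.124, -0.002]
wrist_force: [-0.2, 0.0, -0.7]
width: 0.998
gripper_force: 0.0
clock: 32.13
position: [437.2, 186.3, 129.4]
ee_rot: [0.278, -3.129, 0.001]
wrist_force: [-0.8, 0.5, 1.2]
width: 1.003
gripper_force: 0.0
at [437.2 186.3 129.4] ang 100.1 t 32.1 shift m [-1.600e-03 -1.000e-04  1.087e-01] roll -0.001 w 1.003
```

```bash
python3 -m crank '[{"x":-0.001,"y":0,"z":0.02,"roll":0,"jaw":-1},{"x":-0.001,"y":0,"z":0.04,"roll":0,"jaw":-1},{"x":-0.001,"y":0,"z":0.06,"roll":0,"jaw":-1},{"x":-0.001,"y":0,"z":0.08,"roll":0,"jaw":-1},{"x":-0.001,"y":0,"z":0.1,"roll":0,"jaw":-1},{"x":-0.001,"y":0,"z":0.108,"roll":0,"jaw":-1},{"x":-0.001,"y":0,"z":0.108,"roll":0,"jaw":-1},{"x":-0.001,"y":0,"z":0.108,"roll":0,"jaw":-1}]'
python3 -m crank '[{"x":0,"y":0,"z":0,"roll":0,"jaw":-0.5},{"x":0,"y":0,"z":0,"roll":0,"jaw":-0.3},{"x":0,"y":0,"z":0,"roll":0,"jaw":-0.1},{"x":0,"y":0,"z":0,"roll":0,"jaw":0.1},{"x":0,"y":0,"z":0,"roll":0,"jaw":0.2},{"x":0,"y":0,"z":0,"roll":0,"jaw":0.3},{"x":0,"y":0,"z":0,"roll":0,"jaw":0.5},{"x":0,"y":0,"z":0,"roll":0,"jaw":0.7}]' 15
python3 -m crank '[{"x":0,"y":0,"z":0,"roll":0,"jaw":0.7},{"x":0,"y":0,"z":0,"roll":0,"jaw":0.7},{"x":0,"y":0,"z":0,"roll":0,"jaw":0.7},{"x":0,"y":0,"z":0,"roll":0,"jaw":0.7}]' 15
python3 -m crank '[{"x":0,"y":0,"z":-0.01,"roll":0,"jaw":0.7},{"x":0,"y":0,"z":-0.03,"roll":0,"jaw":0.7},{"x":0,"y":0,"z":-0.055,"roll":0,"jaw":0.7},{"x":0,"y":0,"z":-0.08,"roll":0,"jaw":0.7},{"x":0,"y":0,"z":-0.105,"roll":0,"jaw":0.7},{"x":0,"y":0,"z":-0.13,"roll":0,"jaw":0.7},{"x":0,"y":0,"z":-0.14,"roll":0,"jaw":0.7},{"x":0,"y":0,"z":-0.14,"roll":0,"jaw":0.7}]' 
python3 -c "
from h import *
go(500,-55,155,100.2)"
```

```text
clock: 32.8
position: [438.6, 187.1, 22.1]
ee_rot: [-0.278, 3.129, 0.0]
wrist_force: [0.1, -0.7, -0.1]
width: 1.002
gripper_force: 0.0
clock: 33.47
position: [438.1, 187.2, 21.7]
ee_rot: [0.279, -3.129, -0.0]
wrist_force: [-0.0, 0.6, -0.4]
width: 0.43
gripper_force: 0.0
clock: 33.8
position: [438.2, 187.1, 21.7]
ee_rot: [0.279, -3.129, 0.0]
wrist_force: [0.3, -0.4, 2.9]
width: 0.368
gripper_force: 14.8
clock: 34.47
position: [439.5, 188.1, 164.0]
ee_rot: [-0.279, 3.125, 0.004]
wrist_force: [0.1, -0.1, -0.9]
width: 0.367
gripper_force: 14.8
at [439.5 188.1 164. ] ang 100.2 t 34.5 shift m [-0.0164 -0.25    0.0085] roll 0.0 w 0.367
```

```bash
python3 -m crank '[{"x":-0.001,"y":-0.015,"z":0,"roll":0,"jaw":0.7},{"x":-0.003,"y":-0.05,"z":0,"roll":0,"jaw":0.7},{"x":-0.006,"y":-0.09,"z":0,"roll":0,"jaw":0.7},{"x":-0.009,"y":-0.13,"z":0,"roll":0,"jaw":0.7},{"x":-0.011,"y":-0.17,"z":0,"roll":0,"jaw":0.7},{"x":-0.014,"y":-0.205,"z":0,"roll":0,"jaw":0.7},{"x":-0.016,"y":-0.235,"z":0,"roll":0,"jaw":0.7},{"x":-0.0164,"y":-0.25,"z":0,"roll":0,"jaw":0.7}]'
python3 -m crank '[{"x":0.008,"y":-0.015,"z":0,"roll":0,"jaw":0.7},{"x":0.024,"y":-0.045,"z":0,"roll":0,"jaw":0.7},{"x":0.044,"y":-0.082,"z":0,"roll":0,"jaw":0.7},{"x":0.064,"y":-0.12,"z":0,"roll":0,"jaw":0.7},{"x":0.084,"y":-0.158,"z":0,"roll":0,"jaw":0.7},{"x":0.104,"y":-0.195,"z":0,"roll":0,"jaw":0.7},{"x":0.12,"y":-0.225,"z":0,"roll":0,"jaw":0.7},{"x":0.126,"y":-0.238,"z":0,"roll":0,"jaw":0.7}]'
python3 -m crank '[{"x":0,"y":0,"z":0.02,"roll":0,"jaw":0.7},{"x":0,"y":0,"z":0.045,"roll":0,"jaw":0.7},{"x":0,"y":0,"z":0.07,"roll":0,"jaw":0.7},{"x":0,"y":0,"z":0.09,"roll":0,"jaw":0.7},{"x":0,"y":0,"z":0.1,"roll":0,"jaw":0.7},{"x":0,"y":0,"z":0.1,"roll":0,"jaw":0.7},{"x":0,"y":0,"z":0.1,"roll":0,"jaw":0.7},{"x":0,"y":0,"z":0.1,"roll":0,"jaw":0.7}]'
python3 -c "
from h import *
go(418,-312,23.7,100.2)"
```

```text
clock: 35.13
position: [498.1, -60.3, 160.3]
ee_rot: [0.272, -3.128, 0.003]
wrist_force: [0.6, 0.6, -0.7]
width: 0.365
gripper_force: 14.8
clock: 35.8
position: [413.0, -317.5, 160.5]
ee_rot: [0.269, -3.127, 0.003]
wrist_force: [0.4, -0.7, -1.0]
width: 0.369
gripper_force: 14.8
clock: 36.47
position: [417.1, -312.9, 62.2]
ee_rot: [-0.279, 3.129, -0.001]
wrist_force: [-0.4, -1.2, -1.4]
width: 0.366
gripper_force: 14.8
at [ 417.1 -312.9   62.2] ang 100.2 t 36.5 shift m [-0.001   0.0007  0.0385] roll 0.0 w 0.366
```

```bash
python3 -m crank '[{"x":-0.001,"y":0,"z":0.01,"roll":0,"jaw":0.7},{"x":-0.001,"y":0,"z":0.02,"roll":0,"jaw":0.7},{"x":-0.001,"y":0,"z":0.028,"roll":0,"jaw":0.7},{"x":-0.001,"y":0,"z":0.033,"roll":0,"jaw":0.7},{"x":-0.001,"y":0,"z":0.036,"roll":0,"jaw":0.7},{"x":-0.001,"y":0,"z":0.0385,"roll":0,"jaw":0.7},{"x":-0.001,"y":0,"z":0.0385,"roll":0,"jaw":0.7},{"x":-0.001,"y":0,"z":0.0385,"roll":0,"jaw":0.7}]'
python3 -m crank '[{"x":0,"y":0,"z":0,"roll":0,"jaw":0.1},{"x":0,"y":0,"z":0,"roll":0,"jaw":-0.2},{"x":0,"y":0,"z":0,"roll":0,"jaw":-0.4},{"x":0,"y":0,"z":0,"roll":0,"jaw":-0.6},{"x":0,"y":0,"z":0,"roll":0,"jaw":-0.8},{"x":0,"y":0,"z":0,"roll":0,"jaw":-1},{"x":0,"y":0,"z":0,"roll":0,"jaw":-1}]'
python3 -m crank '[{"x":0,"y":0,"z":-0.02,"roll":0,"jaw":-1},{"x":0,"y":0,"z":-0.05,"roll":0,"jaw":-1},{"x":0,"y":0,"z":-0.085,"roll":0,"jaw":-1},{"x":0,"y":0,"z":-0.12,"roll":0,"jaw":-1},{"x":0,"y":0,"z":-0.15,"roll":0,"jaw":-1},{"x":0,"y":0,"z":-0.16,"roll":0,"jaw":-1},{"x":0,"y":0,"z":-0.16,"roll":0,"jaw":-1},{"x":0,"y":0,"z":-0.16,"roll":0,"jaw":-1}]'
python3 - <<'E'
from h import *
a=cv2.imread("pics/side0.png")[:,:,::-1];b=get_image("side")
o=np.vstack([cv2.resize(i[110:170,310:390,::-1],None,fx=5,fy=5,interpolation=cv2.INTER_CUBIC) for i in(a,b)])
n=cv2.resize(b[190:250,290:370,::-1],None,fx=5,fy=5,interpolation=cv2.INTER_CUBIC)
w=np.zeros((600,800,3),np.uint8);w[:,:400]=o;w[:300,400:]=n
cv2.imwrite("pics/c10.png",w);print(sense()["position"],sense()["wrist_force"])
E
```

```text
clock: 37.13
position: [417.7, -312.5, 23.3]
ee_rot: [-0.279, 3.129, 0.0]
wrist_force: [-1.1, 0.2, 1.9]
width: 0.359
gripper_force: 15.0
clock: 37.72
position: [417.8, -312.3, 23.1]
ee_rot: [-0.28, 3.129, 0.0]
wrist_force: [-0.3, 0.0, -0.4]
width: 0.856
gripper_force: 0.0
clock: 38.38
position: [417.8, -311.9, 182.7]
ee_rot: [-0.28, 3.129, 0.001]
wrist_force: [-0.2, 0.1, -0.7]
width: 0.998
gripper_force: 0.0
[ 417.19923838 -311.54127634  181.8513845 ] [ 0.64109139  0.65657663 -0.18947655]
```

View pics/c10.png

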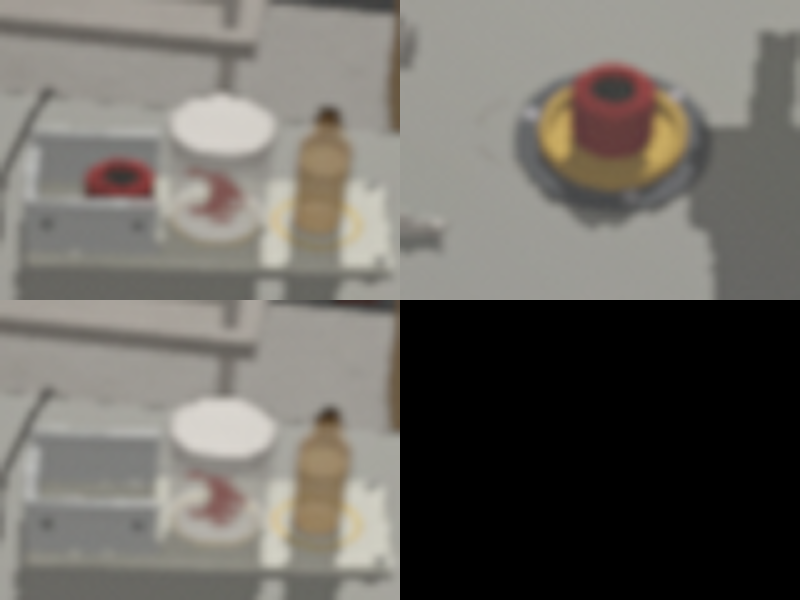

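The jar lid (222,428) and bottle (322,525) match the start picture within about 3 crop px. The chuck stands centred in the nest at (614,115). Handing in.

```bash
python3 -c "
from cell import *
print(sign_off())"
```

```text
the job is handed in; nothing more can be done
None
```

I handed the job in at about 38 s of the 128 s allowed: the chuck stands in the brass nest, and the jar and bottle are back in the rack within about 2 mm of their starting places, judged from the side camera; `sign_off()` gave no verdict.

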